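# Photograph both faces of a bronze bell, then put it in the finished tray

## Robot

A 6-joint arm with a two-finger parallel gripper is mounted at the origin on the work surface. World frame = base frame: x ahead of the robot, y to its left, z up, the work surface at z = 0. Lengths are in m, angles in rad, forces in N, time in s.
With the tool pointing down it reaches from about 0.15 to 0.775 m from the base axis. Payload 6.1 kg.
Tool frame: the origin (TCP) lies midway between the tips of the shut fingers; the grasp point (between the pads) lies bot.grasp_offset behind it (bot.grasp_offset is the distance from the TCP to the grasp point, in m); z points along the fingers, y is the line along which they close (so a half turn about z gives the same grasp; the last joint's range is limited). The gripper opens to 85 mm and grips with 20 to 120 N. Pads are 22 mm wide; open, the fingers measure 114 mm over their backs; the gripper's body (76 mm by 85 mm) begins 54 mm behind the grasp point. The pads swing forward as they close: fully open they stand 13 mm farther back than shut.
Start: joints at [-1.248, 0.126, -0.04, 1.405, 0, 1.571], TCP at [0.167, -0.498, 0.231] pointing down, gripper open.
Joint ranges: [-2.72, 2.72], [-0.95, 1.95], [-1.27, 1.35], [-1.78, 2.02], [-1.46, 1.47], [-3.14, 3.14]. Speed limits (rad/s): [2.39, 2.39, 3.01, 3.14, 3.14, 3.14].

## Interface

Orientations are given as [roll, pitch, yaw] about the fixed x, y, z axes, in that order (R = Rz(yaw) Ry(pitch) Rx(roll)).
In Python, from cell import bot gives the robot as it stands.
- The arm moves only by the tool apply_moves, never from a script. Its argument "rows" is one flat list of numbers, 7 for each row, row after row: the turn, a rotation vector about the tool's x, y, z in degrees, then the shift along the tool's x, y, z in m, then the opening, from 0 (shut) to 1 (fully open). In form: [wx, wy, wz, tx, ty, tz, grip, wx, wy, wz, tx, ty, tz, grip, ...]. A call has 1 to 8 rows; each row shifts and turns the commanded pose from where the row before left it, along the tool's axes as they then stand; what a row does not reach is not made up. A row lasts 1/8 s, in which the tool goes at most 62.5 mm and 10.7 degrees, less where a joint would pass 70% of its speed; a pose out of reach is approached as far as the arm can. A call is refused whole if a number of a shift passes 0.0625 or a number of a turn 10.7, either way. A call with a gripper value outside its range is refused whole. The fingers move at their own pace and stop on an object; the grip force is fixed at half the most. Time passes only in rows, so rows that do not move let the fingers close. It gives the time, the measured TCP pose, the force, the opening and the grip force at its end, in the units of the state.
- bot.sense(): the state, without advancing time (a new reading comes with each control period).
- bot.snapshot(name): name is "side" or "top"; returns a dict with "img" (420x560x3 uint8, red, green, blue), "K" (3x3 intrinsics, pixels), "dist_coeffs" ([k1, k2, p1, p2, k3] as OpenCV has them; the pictures are not rectified), "cam_to_world" (4x4, takes a point from camera to world coordinates). Camera axes: x right, y down, z forward; pixel columns grow to the right and rows downward; lengths in m; the calibration is good to about 2 mm. A picture is of the moment at which its call begins. There is no depth.
- bot.finish_job(): hands the job in; it is judged then, once.
The state is a dict: "time_s": time; "joint_pos": joint angles; "joint_vel": joint speeds; "joint_torque": joint torques, N m; "eef_pos": TCP position; "orientation": TCP orientation; "contact_force": force on the tool from outside, world axes, zero at the start; "ft_torque": the same for the moment, N m; "opening": finger opening in m; "gripper_force": force on a finger pad.
Only numpy, scipy, OpenCV 4.12 (cv2) and the standard library are available. Lean on these libraries where they do the work, as an engineer would, in place of code of your own. Each camera call takes 0.05 s, during which the arm holds its last target. There are 200 camera calls.

## Task

Take the golden bronze bell out of the black tray and show it upright to the camera on the small tripod, first its front (turquoise disc), then its back (red tag). Then put it in the foam-lined steel tray with the finished pieces: let it go only just above the foam so that it stays standing there. Leave the green bell, the other objects and the camera alone.

Things in the scene. Friction and masses are not known exactly. Their poses are not given: they have to be found in the camera images.
- bell: Golden flat-sided bell standing on its mouth, 0.3-0.6 kg. Body 90 mm high, 44 mm front to back (x), 66 mm wide (y); on top a central upright loop handle, 14 mm thick (x), 34 mm wide (y), 90 to 142 mm up: pinch it either way. Origin: centre of underside, z up. Front (turquoise disc; white dot on the shoulder that side, seen from above) looks to -x, back (red tag) to +x.
- bell_front (a point): Centre of the bell's front face, at (-22, 0, 45) mm in the bell's frame, 7 mm above the turquoise disc's centre.
- bell_back (a point): Centre of the bell's back face, at (22, 0, 45) mm in the bell's frame, 7 mm above the red tag's centre.
- camera: Black camera on a steel mini tripod, fixed to the table; 105 mm wide, 178 mm high, legs reach out 75 mm. Origin: on the table under the camera. The lens looks along -x of its frame, lens axis level and 130 mm above the table, lens front 71 mm ahead of the origin.
- focus (a point): The camera's focus point: on the lens axis, 130 mm above the table, 180 mm ahead of the camera's origin along its -x (109 mm ahead of the lens front). A flat white and black round target, 80 mm across, lies on the table straight under it. Axes as the camera's: +x points back to the lens.
- steel_tray: Collecting tray: open stainless steel tray, fixed, outside 220 (x) x 290 (y) x 70 mm high (rolled rims reach 12 mm further out), walls 4 mm. A 10 mm pale foam pad covers its floor, the pad's top 14 mm above the table. Origin: centre of the underside.
- foam (a point): Centre of the foam pad's top in the steel tray, 14 mm above the table; axes as the tray's. The inside is 212 (x) x 282 (y) mm.
- fragment: Finished piece already in the steel tray: green curved bronze handle, lying flat, about 75 x 85 mm and 14 mm high, loose. Origin: about its middle, on the foam. It lies in the +y half of the tray; the -y half is free.
- black_tray: Low black tray, fixed, 220 (x) x 270 (y) x 30 mm high, walls and floor 6 mm. Origin: centre of the underside. The two bells stand in it.
- green_bell: Green bell of the same shape and size as the golden one, without disc or tag, loose, standing beside it in the black tray, 95 mm or more away centre to centre. Origin: centre of the underside.
- jar: Loose green glass jar with a black cap, 56 mm across, 100 mm high. Origin: centre of the underside.
- bowl: Loose white bowl, 90 mm across, 45 mm high. Origin: centre of the underside.

How it is judged:
On the way, in this order (a step that is already met when the one before it is completed fails the run):
1. The bell, held upright in the fingers (within 0.25 rad), shows its front to the camera for 0.3 s: centre of the front face within 20 mm of the focus point, facing the lens squarely within 0.3 rad (distance between bell_front and focus below 0.02 m and angle between the x axis of bell and the x axis of camera, either way round below 0.3 rad and x of bell in the frame of focus below -0.005 m and angle between bell's own z axis and vertical below 0.25 rad and contact force between the fingers and bell above 0.5 N), for 0.3 s.
2. Then the back in the same way, for 0.3 s: centre of the back face within 20 mm of the focus point, facing the lens within 0.3 rad, the bell still held upright within 0.25 rad (distance between bell_back and focus below 0.02 m and angle between the x axis of bell and the x axis of camera, either way round below 0.3 rad and x of bell in the frame of focus below -0.005 m and angle between bell's own z axis and vertical below 0.25 rad and contact force between the fingers and bell above 0.5 N), for 0.3 s.
3. The bell, still held in the fingers, is lowered inside the steel tray until its mouth is less than 15 mm above the foam (x of bell in the frame of foam between -0.09 and 0.09 m and y of bell in the frame of foam between -0.125 and 0.125 m and z of bell in the frame of foam below 0.015 m and contact force between the fingers and bell above 0.5 N), for 0.05 s.
At the end, for the whole second after the job is handed in: Golden bell released, still (under 20 mm/s), upright (0.12 rad), mouth flat on the steel tray's foam (6 mm), its centre within 90 mm (tray x) and 125 mm (tray y) of the tray's middle; green bell, fragment, jar and bowl within 20 mm of where they began (x of bell in the frame of foam between -0.09 and 0.09 m and y of bell in the frame of foam between -0.125 and 0.125 m and z of bell in the frame of foam between -0.006 and 0.006 m and angle between bell's own z axis and vertical below 0.12 rad and linear speed of bell below 0.02 m/s and distance of each of green_bell, fragment, jar, bowl from where it was at the start of the episode below 0.02 m); the robot touches nothing.
It fails at once if The green bell is moved by more than 20 mm (distance of green_bell from where it was at the start of the episode above 0.02 m).
It fails at once if The bronze fragment in the steel tray is moved by more than 20 mm (distance of fragment from where it was at the start of the episode above 0.02 m).
It fails at once if The jar is moved by more than 20 mm (distance of jar from where it was at the start of the episode above 0.02 m).
It fails at once if The bowl is moved by more than 20 mm (distance of bowl from where it was at the start of the episode above 0.02 m).
It fails at once if The camera or its tripod is touched with more than 2 N (contact force between camera and anything else above 2 N).
It also fails if it takes over 56 s, if anything falls off the work surface, if the arm or the gripper's body presses on something with over 40 N, if the wrist force passes 120 N, or if a joint passes its speed limit or range.

## Working session

There is one attempt and no reset: what is moved stays moved. The work goes in short steps, Python scripts to look and compute and a tool call to move; the robot and the scene stay as the last step left them, time stands still between calls to the robot, and variables do not carry over. Pictures are saved under pics/ and viewed, at most 10 in all, crops included, and the job is handed in when it is done.

Besides the shell and the picture viewer there is one more tool, called after "Emit:" as name(argument=value, ...) on one line, values as JSON. apply_moves: Moves the arm, as the interface text tells. Its arguments: {"type":"object","properties":{"rows":{"type":"array"}},"required":["rows"]}

```bash
ls; mkdir -p pics
python3 - <<'E'
from cell import bot
import cv2
print(bot.sense(), bot.grasp_offset)
for n in("top","side"):
    s=bot.snapshot(n); cv2.imwrite(f"pics/{n}0.png",cv2.resize(s["img"][:,:,::-1],None,fx=1.4,fy=1.4,interpolation=cv2.INTER_CUBIC)); print(s["K"],s["dist_coeffs"],s["cam_to_world"])
E
```

```text
pics
{'time_s': 0.0, 'joint_pos': array([-1.24801579e+00,  1.26401762e-01, -4.06115603e-02,  1.40539138e+00,
        1.01251386e-05,  1.57079809e+00]), 'joint_vel': array([-0.0007045 ,  0.00136406, -0.00136937, -0.00047813,  0.00122932,
       -0.00021275]), 'joint_torque': array([ 2.39411493e-03, -4.35915005e+01,  3.52922809e+01,  1.73459225e-02,
        2.27505725e-04,  1.13201693e-06]), 'eef_pos': array([ 0.16640716, -0.49750337,  0.23051542]), 'orientation': array([-3.13998428e+00, -1.01222867e-05,  3.22778754e-01]), 'contact_force': array([ 0.30047752, -0.13174981, -1.15666467]), 'ft_torque': array([-0.01858261,  0.02311625, -0.00055468]), 'gripper_force': 0.0, 'opening': 0.08561299201447345} 0.0187
[[383.29239514   0.         278.53243697]
 [  0.         383.29239514 211.38765232]
 [  0.           0.           1.        ]] [-0.00872902  0.          0.          0.          0.        ] [[ 0.02960107 -0.97922907  0.20058468  0.39219109]
 [-0.99955968 -0.02858597  0.00795585 -0.01692652]
 [-0.00205669 -0.20073186 -0.97964406  1.11579816]
 [ 0.          0.          0.          1.        ]]
[[541.25207647   0.         288.88051682]
 [  0.         541.25207647 210.37308314]
 [  0.           0.           1.        ]] [-0.21287381  0.          0.          0.          0.        ] [[-0.9460616  -0.24797609  0.20850735  0.33134799]
 [-0.32398325  0.72711639 -0.60525748  0.75832247]
 [-0.00151973 -0.64016375 -0.76823699  1.05624837]
 [ 0.          0.          0.          1.        ]]
```

View pics/top0.png

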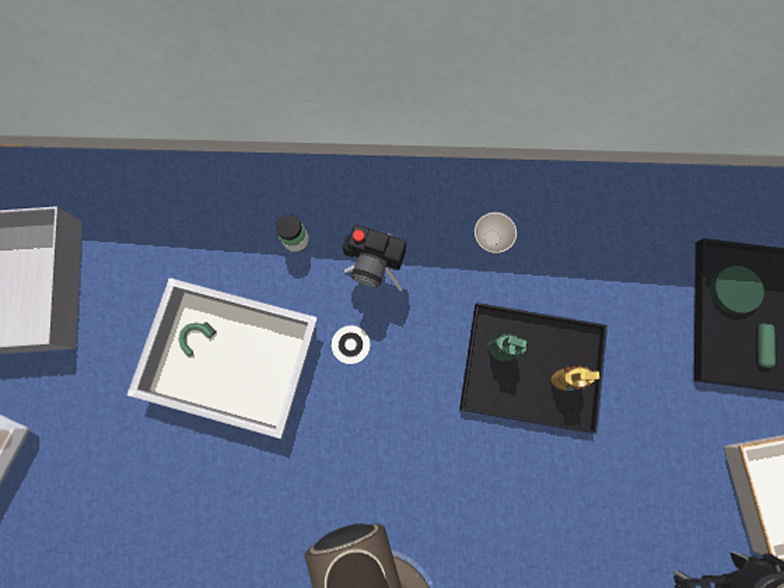

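View pics/side0.png

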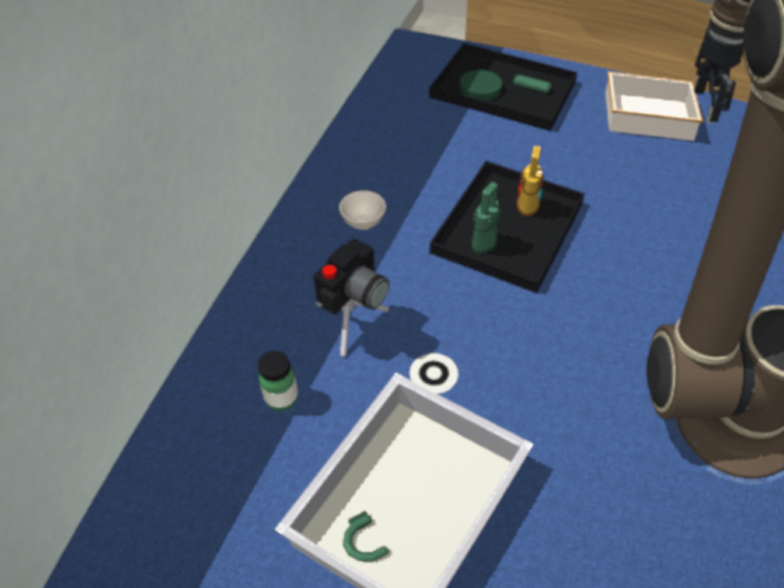

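The top view (1.4× scale) shows the target at (350,345), the camera lens at (369,270), the golden bell at (575,378), the green bell at (508,346) and the steel tray's corners. The side view shows the golden bell's handle top at (536,150) and its foot at (528,213). Next I'll zoom in on a montage.

```bash
cat > h.py <<'E'
import numpy as np, cv2
from cell import bot
def ray(s,uv):
    p=cv2.undistortPoints(np.array([[uv]],float),s["K"],s["dist_coeffs"])[0,0]
    T=s["cam_to_world"]; return T[:3,3],T[:3,:3]@np.r_[p,1]
def onz(s,uv,z):
    o,d=ray(s,uv); return o+d*(z-o[2])/d[2]
def proj(s,P):
    T=np.linalg.inv(s["cam_to_world"]); return cv2.projectPoints(np.array(P,float).reshape(-1,1,3),cv2.Rodrigues(T[:3,:3])[0],T[:3,3],s["K"],s["dist_coeffs"])[0].reshape(-1,2)
def crop(s,x,y,w,h,f):
    return cv2.resize(s["img"][y:y+h,x:x+w,::-1],None,fx=f,fy=f,interpolation=cv2.INTER_CUBIC)
E
python3 - <<'E'
from h import *
t=bot.snapshot("top");s=bot.snapshot("side")
np.savez("t.npz",**t);np.savez("s.npz",**s)
A=np.hstack([crop(t,380,240,64,50,6),crop(s,350,90,64,50,6)])
B=np.hstack([crop(t,230,150,64,50,6),crop(s,215,160,64,50,6)])
cv2.imwrite("pics/m.png",np.vstack([A,B]))
for n,uv,z in [("target",(350,345),0),("stL",(129,394),.07),("stT",(171,281),.07),("stR",(316,318),.07),("stB",(281,437),.07),("b1",(475,304),.03),("b2",(606,325),.03),("b3",(597,433),.03),("b4",(460,410),.03)]:
    print(n,onz(t,np.array(uv)/1.4,z).round(3))
# target refine in both
for S in(t,s):
    g=S["img"].min(2).astype(int)
    print(S["img"].shape)
print(onz(s,np.array((434,373))/1.4,0).round(4))
E
```

```text
target [0.514 0.072 0.   ]
stL [0.399 0.488 0.07 ]
stT [0.624 0.431 0.07 ]
stR [0.558 0.136 0.07 ]
stB [0.328 0.189 0.07 ]
b1 [ 0.603 -0.184  0.03 ]
b2 [ 0.567 -0.451  0.03 ]
b3 [ 0.352 -0.423  0.03 ]
b4 [ 0.388 -0.154  0.03 ]
(420, 560, 3)
(420, 560, 3)
[0.5158 0.072  0.    ]
```

View pics/m.png

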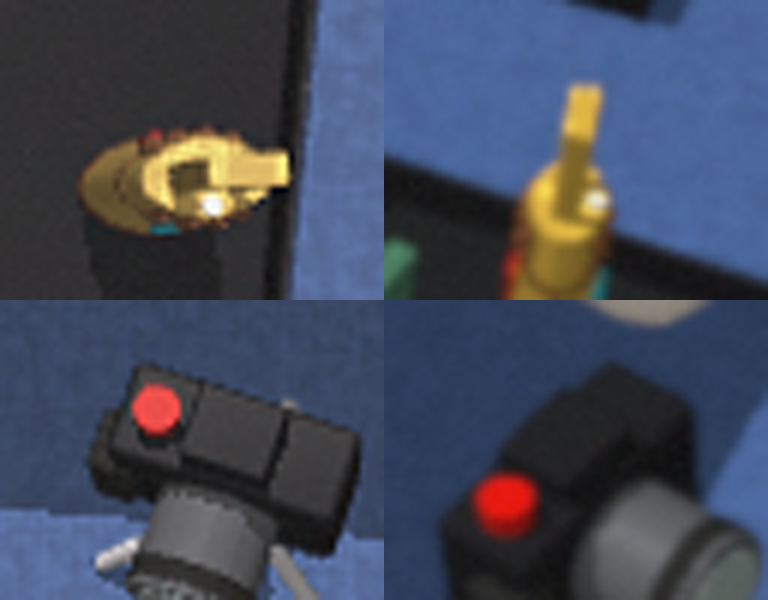

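The montage puts the golden handle's top-face centre at about (253,168) in the top crop. Its long edge runs nearly along image x, and the white dot at (212,206) lies toward the robot. The camera body's rear edge runs from (143,366) to (358,430). I'll turn these into poses and check them by overlaying projected models.

```bash
cat > fit.py <<'E'
from h import *
from scipy.optimize import minimize
t=dict(np.load("t.npz"));s=dict(np.load("s.npz"))
def ell(a,b,z,n=24):
    q=np.linspace(0,2*np.pi,n); return np.c_[a*np.cos(q),b*np.sin(q),0*q+z]
BODY=np.vstack([ell(.022,.033,0),ell(.022,.033,.09)])
def W(P,x,y,yaw,z0):
    c,s_=np.cos(yaw),np.sin(yaw); return P@np.array([[c,s_,0],[-s_,c,0],[0,0,1]])+[x,y,z0]
box=lambda a,b,z1,z2:np.array([[i*a,j*b,k] for i in(-1,1) for j in(-1,1) for k in(z1,z2)])
H=box(.007,.017,.09,.142)
E
python3 - <<'E'
from fit import *
k=lambda u,v,x0,y0:((u+.5)/6-.5+x0,(v+.5)/6-.5+y0)
T=lambda u,v:k(u,v,380,240); S=lambda u,v:k(u-384,v,350,90)
zt=.148
# handle edges, top face z=.148
a,b=[onz(t,T(*p),zt) for p in((232,152),(290,150))]; print("edge1",np.degrees(np.arctan2(*(a-b)[[1,0]]))-90)
a,b=[onz(t,T(*p),zt) for p in((217,186),(288,186))]; print("edge2",np.degrees(np.arctan2(*(a-b)[[1,0]]))-90)
r=onz(t,T(289,168),zt); print("right end mid",r, "center",r+[0,.017,0])
print("side top center",onz(s,S(583,113),zt))
print("dot top",onz(t,T(212,206),.096),"side",onz(s,S(597,201),.096))
C=lambda u,v:k(u,v-300,230,150)
for z in(.165,.178):
  a,b=[onz(t,C(*p),z) for p in((143,366),(358,430))]; print("cam edge",a,b,np.degrees(np.arctan2(*(a-b)[[1,0]]))-90)
# lens sides direction
# colour blobs for gold
for n,S_,(x,y,w,h) in(("top",t,(380,240,64,50)),("side",s,(340,90,80,75))):
    im=S_["img"][y:y+h,x:x+w]; hsv=cv2.cvtColor(im,cv2.COLOR_RGB2HSV); m=cv2.inRange(hsv,(12,100,50),(32,255,255))
    print(n,cv2.boundingRect(m),m.sum()//255)
# white target
for S_,c in((t,(250,246)),(s,(310,266))):
    x,y=c; im=S_["img"][y-25:y+25,x-25:x+25].min(2); n,l,st,ce=cv2.connectedComponentsWithStats((im>170).astype(np.uint8))
    print([(st[i],onz(S_,ce[i]+[x-25,y-25],0).round(4)) for i in range(1,n) if st[i,4]>15])
E
```

```text
edge1 3.5889783075846964
edge2 1.633132549392002
right end mid [ 0.45768105 -0.38679389  0.148     ] center [ 0.45768105 -0.36979389  0.148     ]
side top center [ 0.45705562 -0.36789583  0.148     ]
dot top [ 0.4436949 -0.3720935  0.096    ] side [ 0.44518712 -0.37313435  0.096     ]
cam edge [0.71993083 0.06015887 0.165     ] [ 0.69365827 -0.03378953  0.165     ] -15.623589643177823
cam edge [0.71544973 0.0591049  0.178     ] [ 0.68953639 -0.03355896  0.178     ] -15.623589643177866
top (13, 22, 36, 17) 403
side (29, 15, 19, 50) 555
[(array([ 12,  12,  27,  27, 337], dtype=int32), array([0.5143, 0.0729, 0.    ])), (array([22, 21,  7,  8, 51], dtype=int32), array([0.5164, 0.0725, 0.    ]))]
[(array([  0,  11,  44,  39, 679], dtype=int32), array([0.5164, 0.087 , 0.    ])), (array([20, 21, 10,  9, 65], dtype=int32), array([0.5174, 0.0708, 0.    ]))]
```

Emit:
apply_moves(rows=[0,0,0,0.04,-0.004,0,1,0,0,0,0.04,-0.004,0,1,0,0,0,0.04,-0.004,0,1,0,0,0,0.04,-0.004,0,1,0,0,0,0.04,-0.004,0,1,0,0,0,0.04,-0.004,0,1,0,0,0,0.04,-0.003,0,1,0,0,0,0.037,-0.003,0,1])

```text
time_s: 1.2
eef_pos: [0.4588, -0.3681, 0.231]
orientation: [-3.141, 0.0, 0.323]
contact_force: [-0.3, -0.3, 0.2]
opening: 0.085
gripper_force: 0.0
```

Emit:
apply_moves(rows=[0,0,-10,0,0,0,1,0,0,-10,0,0,0,1,0,0,-10,0,0,0,1,0,0,-10,0,0,0,1,0,0,-10,0,0,0,1,0,0,-10,0,0,0,1,0,0,-10,0,0,0,1,0,0,-4.5,0,0,0,1])

```text
time_s: 2.2
eef_pos: [0.4576, -0.3688, 0.231]
orientation: [-3.141, -0.0, 1.626]
contact_force: [0.4, -0.1, -0.3]
opening: 0.0854
gripper_force: 0.0
```

Run:
```python
from h import *
q=bot.sense(); print(q["time_s"],q["joint_pos"].round(3),q["eef_pos"],np.degrees(q["orientation"]))
t=bot.snapshot("top");s=bot.snapshot("side")
cv2.imwrite("pics/a.png",np.hstack([crop(t,360,220,100,100,4),crop(s,330,70,100,100,4)]))
```

```text
2.2 [-0.678  0.247  0.107  1.431  0.     0.837] [ 0.45756542 -0.36877636  0.23098486] [-1.79974411e+02 -2.41286549e-02  9.31856668e+01]
```

View pics/a.png

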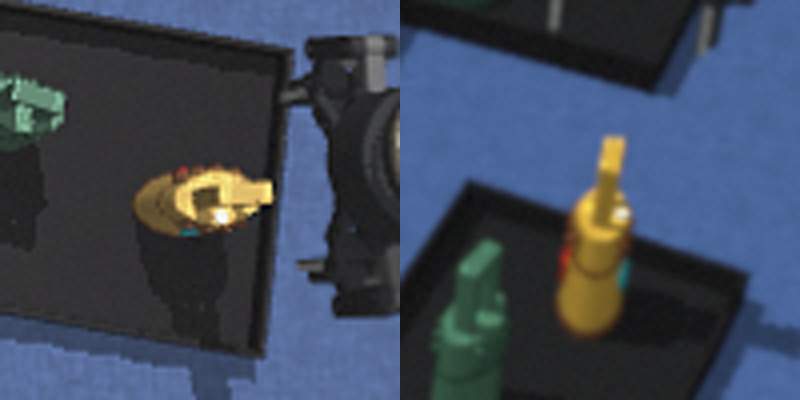

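The gripper sits above the golden bell, with its finger tips at about (431,244) and (436,287) in original pixels, one on each side of the handle. The bell hasn't moved. Going down and closing.

Emit:
apply_moves(rows=[0,0,0,0,0,0.02,1,0,0,0,0,0,0.02,1,0,0,0,0,0,0.02,1,0,0,0,0,0,0.02,1,0,0,0,0,0,0.015,1,0,0,0,0,0,0.015,1,0,0,0,0,0,0.013,1,0,0,0,0,0,0,1])

```text
time_s: 3.3
eef_pos: [0.4572, -0.3685, 0.1072]
orientation: [-3.14, -0.001, 1.623]
contact_force: [-0.1, 0.2, 0.2]
opening: 0.0854
gripper_force: 0.0
```

Emit:
apply_moves(rows=[0,0,0,0,0,0,0.6,0,0,0,0,0,0,0.3,0,0,0,0,0,0,0,0,0,0,0,0,0,0,0,0,0,0,0,0,0,0,0,0,0,0,0,0,0,0,0,0,0,0,0,0,0,0,0,0,0,0])

```text
time_s: 4.3
eef_pos: [0.4575, -0.3689, 0.1086]
orientation: [-3.142, 0.0, 1.623]
contact_force: [-2.6, 1.2, 5.1]
opening: 0.0134
gripper_force: 58.7
```

Emit:
apply_moves(rows=[0,0,0,0,0,-0.01,0,0,0,0,0,0,-0.025,0,0,0,0,0,0,-0.03,0,0,0,0,0,0,-0.03,0,0,0,0,0,0,-0.03,0,0,0,0,0,0,-0.03,0,0,0,0,0,0,-0.025,0,0,0,0,0,0,-0.015,0])

```text
time_s: 5.3
eef_pos: [0.458, -0.369, 0.3045]
orientation: [3.141, 0.0, 1.623]
contact_force: [0.1, -0.4, -3.6]
opening: 0.0131
gripper_force: 58.6
```

Run:
```python
from h import *
q=bot.sense(); print(q["time_s"],q["joint_pos"].round(3),q["eef_pos"],q["orientation"],q["opening"],q["gripper_force"],q["contact_force"])
t=bot.snapshot("top");s=bot.snapshot("side")
cv2.imwrite("pics/b.png",np.hstack([crop(t,360,200,100,120,4),crop(s,320,30,100,120,4)]))
```

```text
5.3 [-0.678  0.264  0.291  1.596  0.     0.84 ] [ 0.45804204 -0.36897811  0.30447378] [3.14055414e+00 4.38961846e-04 1.62320872e+00] 0.013112880163462327 58.56996193528175 [ 0.12547172 -0.40584181 -3.61041643]
```

View pics/b.png

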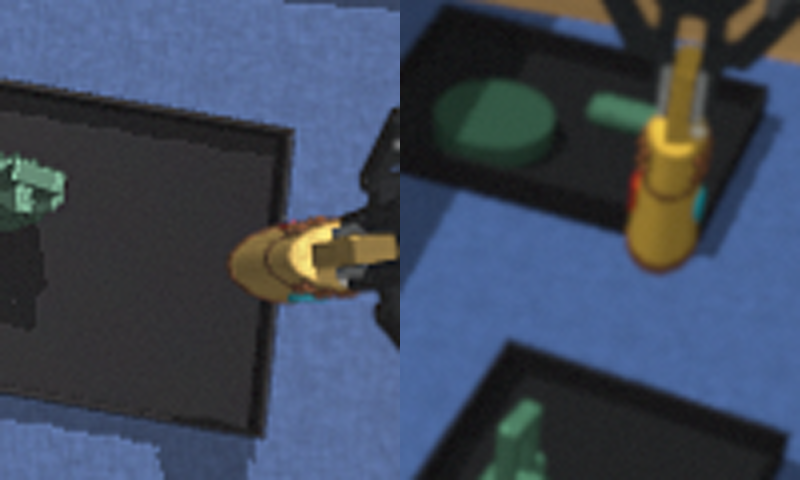

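The bell hangs upright and aligned in the fingers (turquoise at (698,200), red at (636,195) in the picture), and the green bell hasn't moved. Next is the carry to the camera.

Emit:
apply_moves(rows=[0,0,0,0.02,0.003,0,0,0,0,0,0.04,0.005,0,0,0,0,0,0.05,0.007,0,0,0,0,0,0.05,0.007,0,0,0,0,0,0.05,0.007,0,0,0,0,0,0.05,0.007,0,0,0,0,0,0.05,0.007,0,0,0,0,0,0.05,0.007,0,0])

```text
time_s: 6.4
eef_pos: [0.4877, -0.0043, 0.3023]
orientation: [-3.14, -0.001, 1.624]
contact_force: [-0.0, -0.1, -3.5]
opening: 0.0131
gripper_force: 58.5
```

Emit:
apply_moves(rows=[0,0,0,0.045,0.006,0,0,0,0,0,0.03,0.004,0,0,0,0,-4,0.01,0,0,0,0,0,-8,0,0,0,0,0,0,-10,0,0,0,0,0,0,-10,0,0,0,0,0,0,-10,0,0,0,0,0,0,-10,0,0,0,0])

```text
time_s: 7.4
eef_pos: [0.4932, 0.0794, 0.3022]
orientation: [-3.141, -0.002, 2.537]
contact_force: [0.1, 0.7, -4.0]
opening: 0.0136
gripper_force: 58.5
```

Emit:
apply_moves(rows=[0,0,-10,0,0,0,0,0,0,-10,0,0,0,0,0,0,-10,0,0,0,0,0,0,-10,0,0,0,0,0,0,-10,0,0,0,0,0,0,-10,0,0,0,0,0,0,-10,0,0,0,0,0,0,-10,0,0,0,0])

```text
time_s: 8.4
eef_pos: [0.4932, 0.0794, 0.3022]
orientation: [3.14, -0.001, -2.35]
contact_force: [0.7, 0.7, -3.9]
opening: 0.0132
gripper_force: 58.5
```

Emit:
apply_moves(rows=[0,0,-10,0,0,0,0,0,0,-10,0,0,0,0,0,0,-6,0,0,0,0,0,0,-3.4,0,0,0,0,0,0,0,0,0,0,0])

```text
time_s: 9.02
eef_pos: [0.4934, 0.0792, 0.3024]
orientation: [3.14, -0.0, -1.843]
contact_force: [0.9, 0.2, -3.8]
opening: 0.0132
gripper_force: 58.5
```

Run:
```python
from h import *
q=bot.sense(); print(q["time_s"],q["joint_pos"].round(3),q["eef_pos"],np.degrees(q["orientation"]))
yaw=q["orientation"][2]; d=np.array([.4948,.0779,.187])-q["eef_pos"]; x=np.array([np.cos(yaw),np.sin(yaw),0]);y=np.array([np.sin(yaw),-np.cos(yaw),0])
print(d@x,d@y,-d[2], 254.4-360-np.degrees(yaw))
```

```text
9.025 [ 0.159  0.09   0.076  1.558  0.    -1.139] [0.49340435 0.07924807 0.30240014] [ 1.79910530e+02 -1.71566582e-02 -1.05603954e+02]
0.0009229736430697702 -0.0017068250604305218 0.11540013750097788 0.003954132034380109
```

Emit:
apply_moves(rows=[0,0,0,0.001,-0.002,0.01,0,0,0,0,0,0,0.025,0,0,0,0,0,0,0.03,0,0,0,0,0,0,0.025,0,0,0,0,0,0,0.018,0,0,0,0,0,0,0.007,0,0,0,0,0,0,0,0,0,0,0,0,0,0,0])

```text
time_s: 10.02
eef_pos: [0.4964, 0.0772, 0.189]
orientation: [-3.141, 0.001, -1.843]
contact_force: [0.2, -0.8, -3.5]
opening: 0.013
gripper_force: 58.5
```

Run:
```python
from h import *
q=bot.sense(); print(q["time_s"],q["eef_pos"],np.degrees(q["orientation"]))
t=bot.snapshot("top");s=bot.snapshot("side")
cv2.imwrite("pics/c.png",np.hstack([crop(t,210,140,100,130,4),crop(s,215,140,100,130,4)]))
```

```text
10.025 [0.49636191 0.07724372 0.18903287] [-1.79937729e+02  3.04210237e-02 -1.05613433e+02]
```

View pics/c.png

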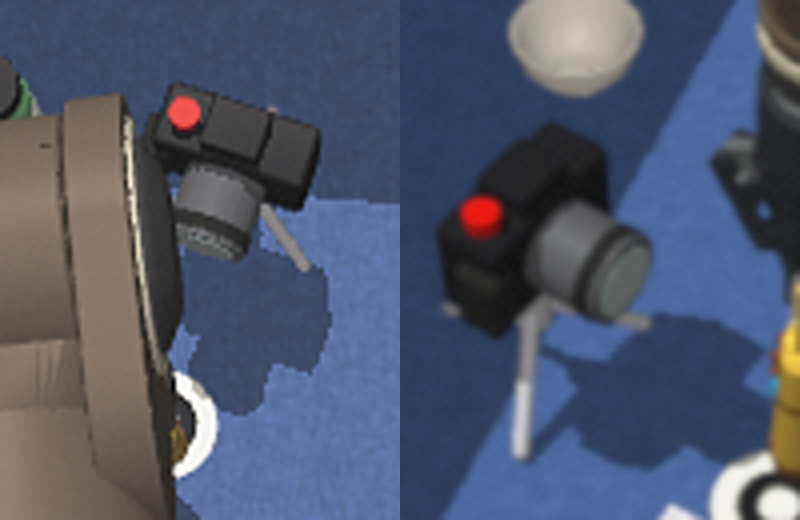

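The camera's lens front is centred at (622,285) in the picture. The bell is at its right edge, turquoise side toward the lens. I'll check both numerically.

Run:
```python
from fit import *
s=bot.snapshot("side")
print("lens",onz(s,(270.1,210.8),.13))
hsv=cv2.cvtColor(s["img"],cv2.COLOR_RGB2HSV)
for n,lo,hi in(("turq",(82,90,60),(97,255,255)),("gold",(12,100,50),(32,255,255))):
    m=cv2.inRange(hsv,lo,hi); m[:,:380]*=1; m[:200]=0;m[290:]=0;m[:,:395]=0;m[:,450:]=0
    print(n,cv2.boundingRect(m),m.sum()//255)
yb=np.radians(-15.6); 
B=proj(s,W(BODY,.4964,.0772,yb,.087)); print("pred body bbox",B.min(0),B.max(0))
m0=proj(s,W(np.array([[.022,0,.038]]),.4964,.0772,yb,.087)); print("pred disc",m0)
cv2.imwrite("pics/d.png",crop(s,370,170,100,120,5))
```

```text
lens [0.62192296 0.04324534 0.13      ]
turq (0, 0, 0, 0) 0
gold (0, 0, 0, 0) 0
pred body bbox [307.11860761 212.13393548] [332.86803006 259.7584048 ]
pred disc [[310.97878284 233.67434488]]
```

View pics/d.png

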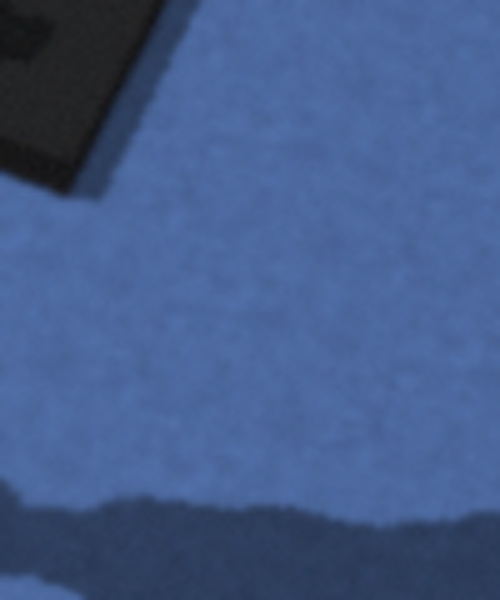

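That crop missed the bell, but the lens measures (0.622, 0.043) against a predicted (0.621, 0.043). In the earlier picture the bell's left edge (308), foot (259) and disc (309,236) match the prediction within 3 px. So the front pose is right: hold it, then turn the bell half round in place.

Emit:
apply_moves(rows=[0,0,0,0,0,0.001,0,0,0,0,0,0,0,0,0,0,0,0,0,0,0,0,0,3,0,0,0,0,0,0,7,0,0,0,0,0,0,10,0,0,0,0,0,0,10,0,0,0,0,0,0,10,0,0,0,0])

```text
time_s: 11.18
eef_pos: [0.496, 0.0772, 0.1873]
orientation: [3.142, 0.0, -2.547]
contact_force: [-0.5, 0.2, -3.5]
opening: 0.0131
gripper_force: 58.7
```

Emit:
apply_moves(rows=[0,0,10,0,0,0,0,0,0,10,0,0,0,0,0,0,10,0,0,0,0,0,0,10,0,0,0,0,0,0,10,0,0,0,0,0,0,10,0,0,0,0,0,0,10,0,0,0,0,0,0,10,0,0,0,0])

```text
time_s: 12.18
eef_pos: [0.496, 0.0772, 0.1873]
orientation: [-3.142, -0.0, 2.34]
contact_force: [0.1, 0.3, -3.2]
opening: 0.0136
gripper_force: 58.7
```

Emit:
apply_moves(rows=[0,0,10,0,0,0,0,0,0,10,0,0,0,0,0,0,10,0,0,0,0,0,0,10,0,0,0,0,0,0,10,0,0,0,0,0,0,7,0,0,0,0,0,0,3,0,0,0,0,0,0,0,0,0,0,0])

```text
time_s: 13.18
eef_pos: [0.496, 0.0772, 0.1873]
orientation: [-3.142, 0.0, 1.299]
contact_force: [0.1, 0.4, -4.1]
opening: 0.0132
gripper_force: 58.7
```

Emit:
apply_moves(rows=[0,0,0,0,0,0,0,0,0,0,0,0,0,0,0,0,0,0,0,0,0])

```text
time_s: 13.55
eef_pos: [0.496, 0.0772, 0.1873]
orientation: [3.142, -0.0, 1.299]
contact_force: [0.1, -0.5, -4.0]
opening: 0.0128
gripper_force: 58.7
```

Run:
```python
from fit import *
q=bot.sense(); print(q["time_s"],q["joint_pos"].round(3),q["eef_pos"],np.degrees(q["orientation"]))
s=bot.snapshot("side")
B=proj(s,W(BODY,.4964,.0772,np.radians(-15.6),.087)); print(B.min(0),B.max(0))
cv2.imwrite("pics/e.png",crop(s,255,160,120,130,4))
```

```text
13.55 [ 0.154  0.086 -0.181  1.304  0.     1.997] [0.49599749 0.07718483 0.18730248] [ 1.79998043e+02 -2.05746108e-03  7.44092452e+01]
[307.11860761 212.13393548] [332.86803006 259.7584048 ]
```

View pics/e.png

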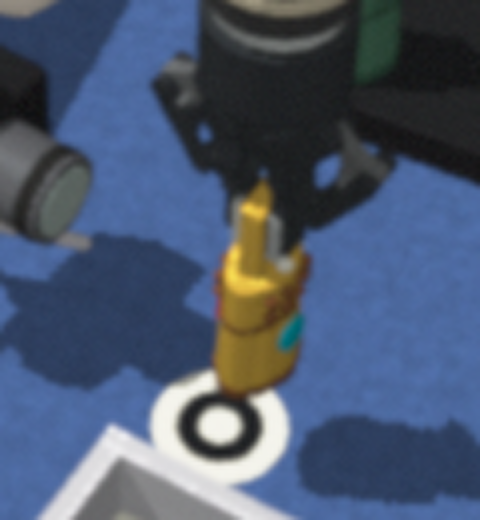

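The bell's red back now faces the lens. Its outline (309–332, foot at 259) matches the prediction, so on to the steel tray.

Emit:
apply_moves(rows=[0,0,0,0,0,-0.01,0,0,0,0,0,0,-0.025,0,0,0,0,0,0,-0.025,0,0,0,0,0.02,-0.01,0,0,0,0,0,0.04,-0.02,0,0,0,0,0,0.04,-0.02,0,0,0,0,0,0.04,-0.02,0,0,0,0,0,0.02,-0.009,0,0])

```text
time_s: 14.6
eef_pos: [0.4625, 0.2546, 0.248]
orientation: [3.141, -0.001, 1.3]
contact_force: [-0.0, -0.8, -3.9]
opening: 0.0131
gripper_force: 58.7
```

Run:
```python
from fit import *
q=bot.sense(); print(q["time_s"],q["joint_pos"].round(3),q["eef_pos"],np.degrees(q["orientation"]))
s=bot.snapshot("side")
cv2.imwrite("pics/f.png",crop(s,190,190,200,230,2.6))
```

```text
14.6 [0.503 0.132 0.004 1.442 0.    2.344] [0.46245921 0.2546002  0.24801329] [ 1.79980668e+02 -4.73919470e-02  7.45127934e+01]
```

View pics/f.png

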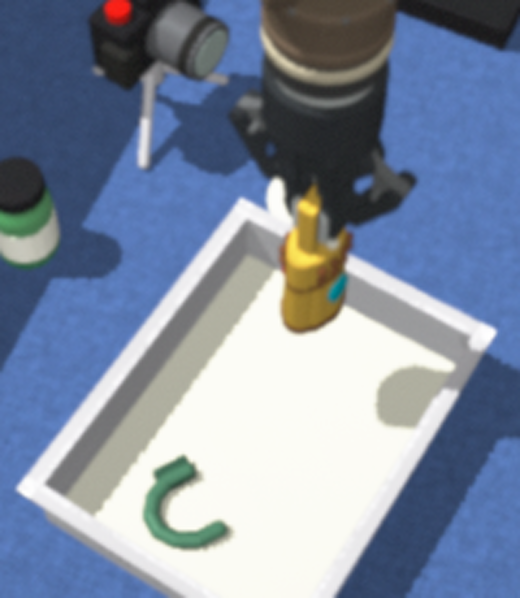

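The bell hangs over the free −y half of the tray, well clear of the fragment at (185,505) in the picture. I'll lower it, slowly near the foam.

Emit:
apply_moves(rows=[0,0,0,0,0,0.015,0,0,0,0,0,0,0.025,0,0,0,0,0,0,0.025,0,0,0,0,0,0,0.025,0,0,0,0,0,0,0.02,0,0,0,0,0,0,0.01,0,0,0,0,0,0,0.003,0,0,0,0,0,0,0,0])

```text
time_s: 15.65
eef_pos: [0.4633, 0.2524, 0.1248]
orientation: [3.141, -0.0, 1.298]
contact_force: [0.1, 0.4, -2.9]
opening: 0.0134
gripper_force: 58.7
```

Emit:
apply_moves(rows=[0,0,0,0,0,0.002,0,0,0,0,0,0,0.002,0,0,0,0,0,0,0.001,0,0,0,0,0,0,0,0])

```text
time_s: 16.15
eef_pos: [0.4629, 0.2525, 0.1192]
orientation: [-3.142, 0.0, 1.299]
contact_force: [0.4, 0.4, -4.5]
opening: 0.0135
gripper_force: 58.7
```

Emit:
apply_moves(rows=[0,0,0,0,0,0.001,0,0,0,0,0,0,0,0,0,0,0,0,0,0.001,0,0,0,0,0,0,0,0])

```text
time_s: 16.65
eef_pos: [0.4629, 0.2525, 0.1172]
orientation: [-3.141, 0.0, 1.298]
contact_force: [0.0, 0.7, -3.8]
opening: 0.013
gripper_force: 58.7
```

Emit:
apply_moves(rows=[0,0,0,0,0,0.001,0,0,0,0,0,0,0,0,0,0,0,0,0,0,0])

```text
time_s: 17.02
eef_pos: [0.4631, 0.2526, 0.1166]
orientation: [3.141, -0.0, 1.298]
contact_force: [-0.3, 0.0, -0.4]
opening: 0.0128
gripper_force: 59.1
```

The bell's weight has gone onto the foam (−3.8 to −0.4 N). Release slowly and back off straight up.

Emit:
apply_moves(rows=[0,0,0,0,0,0,0.25,0,0,0,0,0,0,0.5,0,0,0,0,0,0,0.8,0,0,0,0,0,0,1,0,0,0,0,0,0,1,0,0,0,0,0,0,1])

```text
time_s: 17.77
eef_pos: [0.4629, 0.2525, 0.1163]
orientation: [-3.142, 0.0, 1.298]
contact_force: [-0.6, -0.3, 0.1]
opening: 0.0854
gripper_force: 0.0
```

Emit:
apply_moves(rows=[0,0,0,0,0,-0.01,1,0,0,0,0,0,-0.02,1,0,0,0,0,0,-0.03,1,0,0,0,0,0,-0.03,1,0,0,0,0,0,-0.03,1,0,0,0,0,0,-0.03,1,0,0,0,0,0,0,1,0,0,0,0,0,0,1])

```text
time_s: 18.77
eef_pos: [0.4629, 0.2525, 0.2661]
orientation: [-3.142, 0.0, 1.298]
contact_force: [-0.0, -0.5, -0.7]
opening: 0.0855
gripper_force: 0.0
```

Run:
```python
from fit import *
q=bot.sense(); print(q["time_s"],q["eef_pos"],q["contact_force"])
s=bot.snapshot("side")
cv2.imwrite("pics/g.png",crop(s,190,190,200,230,2.6))
B=proj(s,W(BODY,.463,.2526,np.radians(-15.6),.014)); print((B.min(0)-190)*2.6,(B.max(0)-190)*2.6)
```

```text
18.775 [0.46287566 0.25251171 0.26612825] [-0.02264433 -0.5182552  -0.74309663]
[275.38609326 293.11100416] [343.94900848 413.29805312]
```

View pics/g.png

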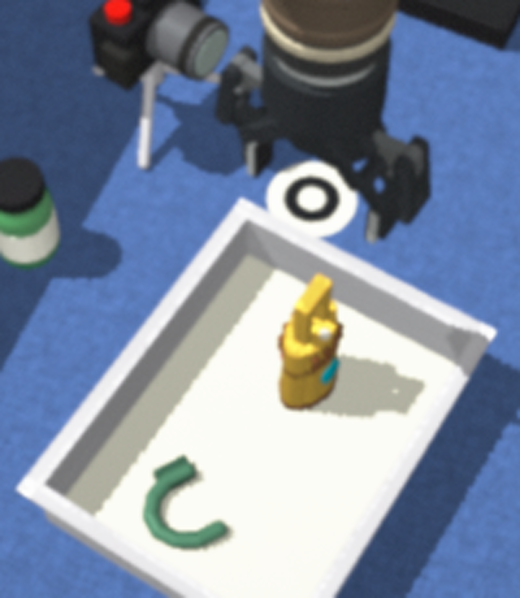

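The bell stands upright on the foam, in the outline predicted (foot at about row 410). The fragment hasn't moved and the gripper is clear, so I'll hand in the job.

```bash
python3 -c "
from cell import bot
print(bot.finish_job())"
```

```text
the job is handed in; nothing more can be done
None
```

I showed the golden bell to the camera front first, then back, and it now stands released and upright on the steel tray's foam; the job is handed in at about 19 s, but no verdict came back.

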